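Change a collating jig over from two boxes to four and fill it

TASK

Change this collating jig over from rows of two boxes to rows of four: guide its lever along the zigzag gate to the slot marked with four studs, first drawing the fence out past that setting into the end lane and then coming back into the slot, so that the slack in the linkage is taken up and the fence stands as wide as that slot allows; leave the lever fully home in the slot. Then take the two loose small boxes and stand them upright in the jig beside the two already there, closing up the row to make room, so that all four stand flat on its floor in one row between the end stop and the fence. Leave the other things on the bench alone.

Things in the scene. Friction and masses are not known exactly. Their poses are not given: they have to be found in the camera images.
- jig: fixed collating jig, grey base with bright metal parts, 376 mm long. Origin on the bench below the end stop's inner face, on the middle line of the box channel; x away from the robot, the row runs along -y (u = -y), z up. Channel floor at z = 12 mm; rails with tops at z = 26 mm and inner faces at x = -29 and +29 mm run from u = 0 to 250; the end stop at u = 0 rises to z = 70 mm
- gate: steel gate plate behind the channel, same frame as jig: covers x = 65 to 155, u = 153 to 335 mm, z = 85 to 91 mm. The lever's 10 mm stem passes up through a 14 mm wide zigzag slot in it. Lines below are for the stem's middle at the plate: W = u - 178 mm, X = x - 110 mm. Brass studs by the closed slot ends count 2, 3, 4
- slot_two (a point): two-stud slot, where the lever starts: line W = 0 from X = -7 (lane) to +22 mm (closed end, far side; the studs are beyond it). This point: W = 0, X = 0, plate top. From its X = -7 end a lane along X = -7 leads from W = 0 to 50
- slot_three (a point): three-stud slot: line W = 50 mm, from its closed end at X = -22 (near side) past the lane from slot two at X = -7 to X = +7, where a lane along X = +7 leads from W = 50 to 100. This point: W = 50, X = 0, plate top
- slot_four (a point): four-stud slot: line W = 100 mm from X = -7 through X = +7 (where the lane from slot three comes in) to its closed end at X = +22 (far side). From its X = -7 end the end lane runs along X = -7 from W = 100 to a closed end at W = 134. This point: W = 100, X = 0, plate top
- knob (a point): middle of the lever's black knob, a cylinder 31 mm across and 49 mm tall with rounded ends, 145 mm from the pivot; knob top up to 190 mm above the bench. The pivot runs along jig y at x = 110, z = 22 mm, 66 mm below the gate plate's middle, so the knob swings 2.2 times as far as the stem at the plate. The knob's u - 178 mm is W
- lever (a joint): lean of the lever, rad: 0 upright, + away from the robot (jig +x), - towards it. About 0.106 (+ or -) in the lanes, about +0.32 home in the two- and four-stud slots. It swings stiffly and stays where it is left (about 1 N at the knob)
- fence (a joint): slide of the steel fence, m, grows along u; its face is 103 mm + this from the end stop. The lever drags it (about 4 N) through a yoke with 10 mm slack: it reads W - 5 mm after being pulled outward, W + 5 mm after being pushed back inward. In slot four (2 mm play either way): about 0.105 when approached back from the end lane, four boxes fit; about 0.095 otherwise, they do not fit
- row_box_0: small kraft cardboard box, 50 x 50 mm and 66 mm tall, about 45 g; origin at the centre of its underside, z up. Stands in the jig next to the end stop
- row_box_1: small kraft cardboard box, 50 x 50 mm and 66 mm tall, about 45 g; origin at the centre of its underside, z up. Stands in the jig next to row_box_0, on the fence side
- loose_box_0: small kraft cardboard box, 50 x 50 mm and 66 mm tall, about 45 g; origin at the centre of its underside, z up. Stands on the bench to the left of the jig; to be added to the row
- loose_box_1: small kraft cardboard box, 50 x 50 mm and 66 mm tall, about 45 g; origin at the centre of its underside, z up. The other loose box on the bench to the left of the jig; to be added to the row
- marker: bystander: marker pen lying flat, 138 mm long, 12 mm thick; origin under its middle
- pliers: bystander: side cutters lying flat, 141 mm long, 12 mm high; origin under the middle
- stapler: bystander: desk stapler, 135 mm long, 48 mm high; origin under its middle
- glue_bottle: bystander: white glue bottle standing up, 42 mm across, 112 mm tall; origin at the centre of its underside
- box_cutter: bystander: blue box cutter lying flat, 177 mm long, 20 mm high; origin under its middle
- tape_gun_dock: obstacle: tape gun hung on the right front corner of the blue riser frame, about 64 x 214 mm and 225 mm high, its underside some 0.33 m above the bench. The riser itself stands behind the jig, from world x = 0.74 m on, y = -0.46 to 0.22 m. Keep arm and gripper clear of both: travel sideways nearer the robot

How it is judged (in metres and radians):
On the way, in this order (a step that is already met when the one before it is completed fails the run):
1. the fence has been drawn out past the four-box setting (value of joint fence above 0.1095 m and distance of each of loose_box_0, loose_box_1 from where it was at the start of the episode below 0.05 m).
2. the lever is home in the four-stud slot with the fence at the wide end of its slack, the two loose boxes not yet loaded (value of joint lever above 0.25 rad and value of joint fence between 0.1015 and 0.1085 m and distance of each of loose_box_0, loose_box_1 from where it was at the start of the episode below 0.05 m), for 0.2 s.
At the end, for the whole second after the job is handed in: Lever leaning over 0.25 rad away from the robot in the four-stud slot; fence joint 0.1015 to 0.1085; all four boxes at rest, upright within 0.1 rad, flat on the jig's floor between stop and fence, centres within 12 mm of the channel's middle line (value of joint lever above 0.25 rad and value of joint fence between 0.1015 and 0.1085 m and z of row_box_0 in the frame of jig between 0.008 and 0.017 m and x of row_box_0 in the frame of jig between -0.012 and 0.012 m and y of row_box_0 in the frame of jig between -0.195 and -0.018 m and angle between each of row_box_0, row_box_1, loose_box_0, loose_box_1's own z axis and vertical below 0.1 rad and linear speed of each of row_box_0, row_box_1, loose_box_0, loose_box_1 below 0.02 m/s and z of row_box_1 in the frame of jig between 0.008 and 0.017 m and x of row_box_1 in the frame of jig between -0.012 and 0.012 m and y of row_box_1 in the frame of jig between -0.195 and -0.018 m and z of loose_box_0 in the frame of jig between 0.008 and 0.017 m and x of loose_box_0 in the frame of jig between -0.012 and 0.012 m and y of loose_box_0 in the frame of jig between -0.195 and -0.018 m and z of loose_box_1 in the frame of jig between 0.008 and 0.017 m and x of loose_box_1 in the frame of jig between -0.012 and 0.012 m and y of loose_box_1 in the frame of jig between -0.195 and -0.018 m); the robot touches nothing.
It fails at once if a bystander (marker, pliers, stapler, glue bottle or box cutter) is moved more than 30 mm (distance of any of marker, pliers, stapler, glue_bottle, box_cutter from where it was at the start of the episode above 0.03 m).
It also fails if it takes over 64 s, if anything falls off the work surface, if the arm or the gripper's body presses on something with over 40 N, if the wrist force passes 120 N, or if a joint passes its speed limit or range.

ROBOT

A 6-joint arm with a two-finger parallel gripper is mounted at the origin on a cart in front of the work surface, level with it; the furniture and walls round the work are solid. World frame = base frame: x ahead of the robot, y to its left, z up, the work surface at z = 0. Lengths are in m, angles in degrees, forces in N, time in s.
With the tool pointing down it reaches from about 0.375 to 0.9 m from the base axis. Payload 3.1 kg.
Tool frame: the origin (TCP) lies on the centre line of the jaws, within the pads' length; the fingertips stand 14 mm ahead of it and the grasp point (between the pads) lies 5 mm behind it (bot.tips_ahead is the distance from the TCP to the fingertips, in m); z points along the fingers, y is the line along which they close (so a half turn about z gives the same grasp; the last joint's range is limited). The gripper opens to 87 mm and grips with 3 to 60 N. Pads are 19 mm wide; open, the fingers measure 117 mm over their backs; the gripper's body (75 mm by 190 mm) begins 51 mm behind the grasp point.
Start: joints at [-10.227, 30.224, 82.088, -0, 67.689, -10.227], TCP at [0.625, 0, 0.237] pointing down, gripper open.
Joint ranges: [-176.69, 176.69], [-43.24, 126.21], [12.49, 139.97], [-82, 262], [0, 151.66], [-163.58, 163.58]. Speed limits (degrees/s): [159.86, 159.86, 180, 180, 180, 180].

INTERFACE

Orientations are given as a 3x3 rotation matrix whose columns are the frame's x, y, z axes.
In Python, from rig import bot gives the robot as it stands.
- The arm moves only by the tool play_rows, never from a script. Its argument "moves" is a list that holds one entry, the list of rows, each a list of 6 numbers: the shift along the tool's x, y, z in mm, then the turn, a rotation vector about the tool's x, y, z in rad. A call has 1 to 5 rows; each row shifts and turns the commanded pose from where the row before left it, along the tool's axes as they then stand; what a row does not reach is not made up. A row lasts 1/10 s, in which the tool goes at most 50 mm and 8.59 degrees, less where a joint would pass 70% of its speed; a pose out of reach is approached as far as the arm can. A call with a gripper value outside its range is refused whole. "fingers" is the opening, from -1 (shut) to 1 (fully open), set as the call begins (left out, the last holds). The fingers move at their own pace and stop on an object; the grip force is fixed at half the most. Time passes only in rows, so rows that do not move let the fingers close. It gives the time, the measured TCP pose, the force, the opening and the grip force at its end, in the units of the state.
- bot.read_state(): the state, without advancing time (a new reading comes with each control period).
- bot.capture(name): name is "scene" or "side" or "wrist"; returns a dict with "image" (420x560x3 uint8, blue, green, red), "fx", "fy", "cx", "cy" (pixels), "distortion" ([k1, k2, p1, p2, k3] as OpenCV has them; the pictures are not rectified), "R" (3x3) and "t" (3): a world point X has camera coordinates R X + t. Camera axes: x right, y down, z forward; pixel columns grow to the right and rows downward; lengths in m; the calibration is good to about 2 mm. A picture is of the moment at which its call begins. There is no depth.
- bot.hand_in(): hands the job in; it is judged then, once.
Trained networks look in a picture, given as the dict that the camera call returned (one of the last four; its "shot" number tells which), for a name from the list of things; names that differ only in an ending like _2 or _b are one class to them, and where a whole thing is asked for, a point or a joint stands for the part that bears it (a point fixed in the world has none). Each returns a list of dicts, best first, with "confidence" (0 to 1); they miss things now and then, are a little off and sometimes report something else, mostly with a low value. They report only what shows in the picture. A call takes as long as a camera call.
- bot.search_frame(picture, query): "centre" ([column, row] in pixels, amid what is visible of it).
- bot.silhouettes(picture, query): "pixels" (420x560 bool, what is visible of it) and "centre" ([column, row] in pixels, amid what is visible of it).
- bot.pinpoint(picture, query): "centre" ([column, row] in pixels: a listed point, or the origin of a listed thing).
The state is a dict: "time_s": time; "joint_positions": joint angles; "qvel": joint speeds; "tau": joint torques, N m; "position": TCP position; "tcp_rot": TCP orientation; "force": force on the tool from outside, world axes, zero at the start; "moment": the same for the moment, N m; "opening": opening from 0.0 (shut) to 1.0 (fully open); "grasp_force": force on a finger pad.
Only numpy, scipy, OpenCV 4.12 (cv2) and the standard library are available. Lean on these libraries where they do the work, as an engineer would, in place of code of your own. Each camera call takes 0.05 s, during which the arm holds its last target. There are 200 camera calls.

## Working session

There is one attempt and no reset: what is moved stays moved. The work goes in short steps, Python scripts to look and compute and a tool call to move; the robot and the scene stay as the last step left them, time stands still between calls to the robot, and variables do not carry over. Pictures are saved under pics/ and viewed, at most 10 in all, crops included, and the job is handed in when it is done.

Besides the shell and the picture viewer there is one more tool, called after "Call:" as name(argument=value, ...) on one line, values as JSON. play_rows: Moves the arm, as the interface text tells. Its arguments: {"type":"object","properties":{"moves":{"type":"array","items":{"type":"array","items":{"type":"array","items":{"type":"number"}}}},"fingers":{"type":"number"}},"required":["moves"]}

```bash
mkdir -p pics; ls
cat > h.py <<'E'
import numpy as np, cv2
from rig import bot
def K(p): return np.array([[p["fx"],0,p["cx"]],[0,p["fy"],p["cy"]],[0,0,1.]])
def ray(p,px):
    u=cv2.undistortPoints(np.array([[px]],float),K(p),np.array(p["distortion"]))[0,0]
    R=np.array(p["R"]);t=np.array(p["t"]); return -R.T@t, R.T@np.array([u[0],u[1],1.])
def onz(p,px,z):
    o,d=ray(p,px); return o+d*(z-o[2])/d[2]
def tri(obs):
    A=np.zeros((3,3));b=np.zeros(3)
    for p,px in obs:
        o,d=ray(p,px);d=d/np.linalg.norm(d);M=np.eye(3)-np.outer(d,d);A+=M;b+=M@o
    return np.linalg.solve(A,b)
def proj(p,X):
    R=np.array(p["R"]);t=np.array(p["t"],float)
    return cv2.projectPoints(np.atleast_2d(X).astype(float),cv2.Rodrigues(R)[0],t,K(p),np.array(p["distortion"]))[0][:,0]
E
python3 - <<'E'
from h import *
np.set_printoptions(precision=4,suppress=True)
P={n:bot.capture(n) for n in("scene","side","wrist")}
for n,p in P.items(): cv2.imwrite(f"pics/{n}0.png",p["image"])
Z=dict(jig=0,slot_two=.091,slot_three=.091,slot_four=.091,knob=.16,row_box_0=.012,loose_box_0=0,stapler=0,glue_bottle=0,marker=0)
for q,z in Z.items():
    for n,p in P.items():
        for r in bot.pinpoint(p,q)[:4]:
            if r["confidence"]>.3: print(q,n,round(r["confidence"],2),np.array(r["centre"]).round(1),onz(p,r["centre"],z))
E
```

```text
pics
jig scene 0.57 [293.3 286.8] [0.4787 0.2135 0.    ]
jig side 0.83 [242.  245.8] [0.4955 0.2039 0.    ]
slot_two scene 0.76 [273.8 211.8] [0.636  0.0362 0.091 ]
slot_two side 0.91 [291.5 251.1] [0.6337 0.038  0.091 ]
slot_two side 0.42 [236.2 206.9] [0.503  0.3289 0.091 ]
slot_two wrist 0.74 [283.5 161.2] [0.6241 0.0381 0.091 ]
slot_three scene 0.89 [281.3 203.1] [ 0.631  -0.0086  0.091 ]
slot_three side 0.59 [292.4 262.6] [ 0.6196 -0.0151  0.091 ]
slot_three wrist 0.83 [289.3 216.8] [ 0.6293 -0.0123  0.091 ]
slot_four scene 0.65 [264.2 198.8] [ 0.6907 -0.0003  0.091 ]
slot_four scene 0.61 [286.4 193.2] [ 0.6355 -0.0561  0.091 ]
slot_four side 0.87 [301.1 270.9] [ 0.6351 -0.0583  0.091 ]
slot_four wrist 0.9 [293.  267.9] [ 0.6331 -0.0634  0.091 ]
knob scene 0.53 [263.1 195.3] [0.6699 0.0421 0.16  ]
knob side 0.67 [303.5 232.3] [0.6749 0.0456 0.16  ]
knob side 0.58 [256.6 216.5] [0.5444 0.1672 0.16  ]
knob wrist 0.95 [353.2 167. ] [0.6706 0.0447 0.16  ]
row_box_0 scene 0.8 [294.5 274.7] [0.4914 0.1788 0.012 ]
row_box_0 scene 0.57 [297.8 262.3] [0.5022 0.1317 0.012 ]
row_box_0 side
[... 201 characters left out ...]
0.178  0.012 ]
loose_box_0 scene 0.85 [280.4 333. ] [0.4447 0.3707 0.    ]
loose_box_0 scene 0.68 [244.9 313. ] [0.5687 0.3601 0.    ]
loose_box_0 side 0.7 [257.  219.8] [0.5883 0.3405 0.    ]
loose_box_0 side 0.57 [222.5 221.2] [0.4507 0.3672 0.    ]
stapler scene 0.84 [208.  288.6] [0.7127 0.3372 0.    ]
stapler scene 0.36 [259.7 197.9] [ 0.7481 -0.0684  0.    ]
stapler side 0.5 [286.6 216.2] [0.7122 0.3322 0.    ]
glue_bottle side 0.51 [292.4 262.3] [0.6523 0.0715 0.    ]
glue_bottle side 0.5 [209.6 194.9] [0.4283 0.5627 0.    ]
marker scene 0.72 [241.3 343.9] [0.5295 0.4508 0.    ]
marker scene 0.44 [246.6 310.6] [0.568  0.3508 0.    ]
marker side 0.4 [234.7 207. ] [0.5178 0.448  0.    ]
```

Run:
```python
from h import *
import cv2
a=cv2.imread("pics/scene0.png");b=cv2.imread("pics/side0.png");c=cv2.imread("pics/wrist0.png")
A=cv2.resize(a[150:370,170:370],None,fx=2,fy=2)
B=cv2.resize(b[160:300,180:360],(400,311))
C=cv2.resize(c,(400,300))
o=np.zeros((600,800,3),np.uint8);o[:440,:400]=A;o[:300,400:]=C;o[300:,400:]=B[:300];cv2.imwrite("pics/m1.png",o)
```

```text
(no output)
```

View pics/m1.png

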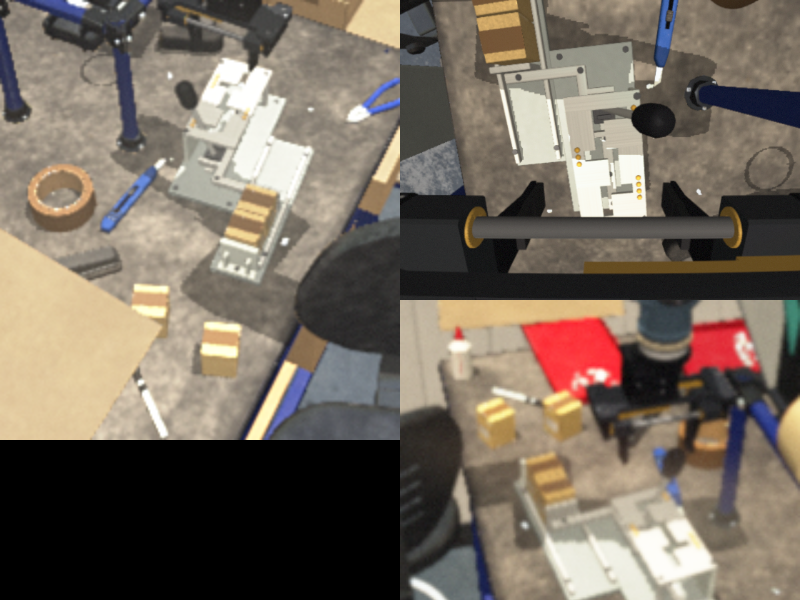

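View pics/wrist0.png

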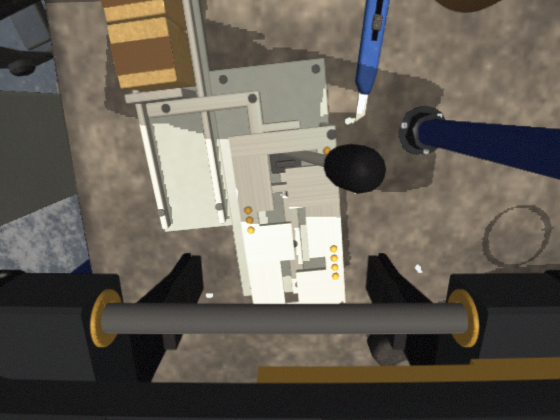

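Run:
```python
from h import *
from scipy.optimize import least_squares
np.set_printoptions(precision=4,suppress=True)
P={n:bot.capture(n) for n in("scene","side","wrist")}
w=P["wrist"]
for nm,px,z in [("railL end",(165,230),.026),("railR end",(221,223),.026),("gate near u153",(231,137),.091),("gate far u153",(335,127),.091),("gate far edge low",(345,302),.091),("near edge low",(252,302),.091)]: print(nm,onz(w,px,z))
S=dict(slot_two=(.11,-.178,.091),slot_three=(.11,-.228,.091),slot_four=(.11,-.278,.091))
obs=[]
for q,J in S.items():
    for n,p in P.items():
        r=[x for x in bot.pinpoint(p,q) if x["confidence"]>.3]
        for x in r: obs.append((n,p,J,x["centre"]))
for px,J in [((231,137),(.065,-.153,.091)),((335,127),(.155,-.153,.091))]: obs.append(("wrist",w,J,px))
for n,p in P.items():
    for x in bot.pinpoint(p,"jig"):
        if x["confidence"]>.4: obs.append((n,p,(0,0,0),x["centre"]))
def T(v,J): c,s=np.cos(v[2]),np.sin(v[2]); return np.array([v[0]+c*J[0]-s*J[1],v[1]+s*J[0]+c*J[1],J[2]])
f=lambda v:np.concatenate([(proj(p,T(v,J))[0]-px) for n,p,J,px in obs])
r=least_squares(f,[.48,.21,.1],loss="soft_l1",f_scale=2)
print(r.x,np.degrees(r.x[2]));
for o,e in zip(obs,f(r.x).reshape(-1,2)): print(o[0],o[2],e)
for J in list(S.values())+[(0,-.025,.012),(0,-.077,.012),(.11+.145*np.sin(.32),-.178,.022+.145*np.cos(.32))]: print(T(r.x,J))
print({k:v for k,v in bot.read_state().items() if k in("position","force","time_s","opening")})
```

```text
railL end [ 0.4912 -0.0493  0.026 ]
railR end [ 0.5551 -0.041   0.026 ]
gate near u153 [0.5804 0.0584 0.091 ]
gate far u153 [0.6683 0.0667 0.091 ]
gate far edge low [ 0.6859 -0.1015  0.091 ]
near edge low [ 0.5937 -0.1014  0.091 ]
[0.4984 0.2055 0.0945] 5.414309637634742
scene (0.11, -0.178, 0.091) [3.1209 0.777 ]
side (0.11, -0.178, 0.091) [ 0.8357 -2.5665]
wrist (0.11, -0.178, 0.091) [3.4478 2.0657]
scene (0.11, -0.228, 0.091) [-1.0514  0.1427]
scene (0.11, -0.228, 0.091) [ 44.9486 -46.5573]
side (0.11, -0.228, 0.091) [71.7567 40.1114]
wrist (0.11, -0.228, 0.091) [-0.4239 -2.6637]
scene (0.11, -0.278, 0.091) [ 0.6785 -3.4079]
scene (0.11, -0.278, 0.091) [   5.2785 -139.8079]
side (0.11, -0.278, 0.091) [2.6955 1.0114]
side (0.11, -0.278, 0.091) [-0.0045 39.0114]
wrist (0.11, -0.278, 0.091) [ 0.6154 -0.6519]
wrist (0.065, -0.153, 0.091) [-3.3672 -1.1095]
wrist (0.155, -0.153, 0.091) [-1.3201 -1.4105]
scene (0, 0, 0) [-2.1985 -6.0814]
side (0, 0, 0) [2.7764 0.3776]
[0.6247 0.0387 0.091 ]
[ 0.6295 -0.0111  0.091 ]
[ 0.6342 -0.0608  0.091 ]
[0.5008 0.1806 0.012 ]
[0.5057 0.1289 0.012 ]
[0.6702 0.043  0.1596]
{'time_s': 2.4, 'position': array([0.625 , 0.    , 0.2365]), 'force': array([ 0.5743,  0.7611, -0.3185]), 'opening': 1.0012720509098954}
```

Run:
```python
from h import *
np.set_printoptions(precision=4,suppress=True)
s=bot.read_state();print(s["tcp_rot"],s["position"])
P={n:bot.capture(n) for n in("scene","side","wrist")}
obs=[]
for n,p in P.items():
    for x in bot.search_frame(p,"tape_gun_dock")[:2]: print(n,x["confidence"],x["centre"])
    r=bot.search_frame(p,"tape_gun_dock")
    if r: obs.append((p,r[0]["centre"]))
if len(obs)>1: print(tri(obs[:2]))
```

```text
[[ 0.  1. -0.]
 [ 1. -0. -0.]
 [-0. -0. -1.]] [0.625  0.     0.2365]
side 0.71 [286.0, 273.5]
side 0.63 [295.7, 268.7]
wrist 0.29 [348.5, 164.1]
[0.6566 0.0272 0.0003]
```

Call:
play_rows(moves=[[[22, -21, 0, 0, 0, -0.0945], [22, -22, 0, 0, 0, 0], [0, 0, 0, 0, 0, 0]]])

```text
time_s: 3.15
position: [0.5762, 0.0443, 0.2362]
tcp_rot: [[-0.097, 0.995, -0.005], [0.995, 0.097, 0.001], [0.002, -0.005, -1.0]]
force: [-0.5, -1.2, 0.1]
opening: 0.999
grasp_force: 0.0
```

Call:
play_rows(moves=[[[0, 0, 0, 0, 0, 0.1428], [0, 0, 0, 0, 0, 0.1428], [0, 0, 0, 0, 0, 0.1428], [0, 0, 0, 0, 0, 0.1428], [0, 0, 0, 0, 0, 0.1428]]])

```text
time_s: 3.65
position: [0.5807, 0.0414, 0.2367]
tcp_rot: [[0.586, 0.811, 0.001], [0.811, -0.586, -0.0], [0.0, 0.001, -1.0]]
force: [0.2, -0.9, -0.3]
opening: 0.998
grasp_force: 0.0
```

Call:
play_rows(moves=[[[0, 0, 0, 0, 0, 0.1428], [0, 0, 0, 0, 0, 0.1428], [0, 0, 0, 0, 0, 0.1428], [0, 0, 0, 0, 0, 0.1428], [0, 0, 0, 0, 0, 0.1428]]])

```text
time_s: 4.15
position: [0.5807, 0.0414, 0.2367]
tcp_rot: [[0.973, 0.229, 0.001], [0.229, -0.973, -0.0], [0.001, 0.001, -1.0]]
force: [0.1, 0.1, -1.0]
opening: 0.998
grasp_force: 0.0
```

Call:
play_rows(moves=[[[0, 0, 0, 0, 0, 0.1428], [45, 5, 0, 0, 0, 0], [0, 0, 0, 0, 0, 0]]])

```text
time_s: 4.45
position: [0.6306, 0.04, 0.2366]
tcp_rot: [[0.996, 0.094, 0.007], [0.094, -0.996, -0.001], [0.007, 0.002, -1.0]]
force: [0.9, 0.1, 0.7]
opening: 0.999
grasp_force: 0.0
```

Run:
```python
from h import *
np.set_printoptions(precision=4,suppress=True)
s=bot.read_state();print(s["position"],s["tcp_rot"],s["joint_positions"],s["time_s"])
p=bot.capture("wrist")
for q,z in dict(knob=.16,slot_two=.091,slot_three=.091,slot_four=.091).items():
    for x in bot.pinpoint(p,q)[:2]: print(q,round(x["confidence"],2),x["centre"],onz(p,x["centre"],z))
cv2.imwrite("pics/w1.png",p["image"])
```

```text
[0.6306 0.04   0.2366] [[ 0.9956  0.0936  0.007 ]
 [ 0.0936 -0.9956 -0.0009]
 [ 0.0069  0.0016 -1.    ]] [-6.4874 30.5987 81.355  -0.009  67.6421 78.1449] 4.45
knob 0.81 [280.4, 176.2] [0.6699 0.0453 0.16  ]
slot_two 0.81 [283.5, 212.6] [0.6241 0.0389 0.091 ]
slot_three 0.94 [337.7, 213.3] [ 0.628  -0.0101  0.091 ]
slot_four 0.64 [392.2, 210.3] [ 0.6355 -0.0591  0.091 ]
```

View pics/w1.png

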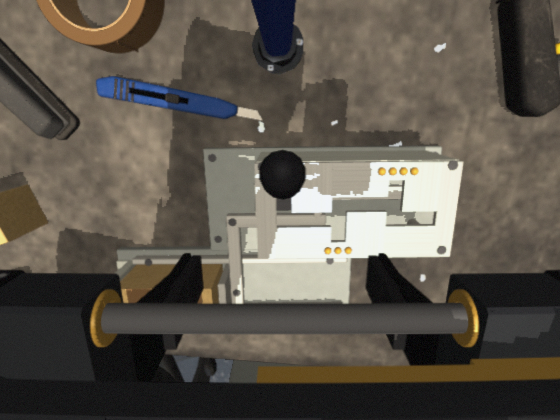

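Call:
play_rows(moves=[[[39, 0, 10, 0, 0, 0], [0, 0, 40, 0, 0, 0], [0, 0, 31, 0, 0, 0], [0, 0, 0, 0, 0, 0]]])

```text
time_s: 5.1
position: [0.6599, 0.0451, 0.1508]
tcp_rot: [[0.995, 0.094, -0.011], [0.094, -0.996, 0.001], [-0.011, -0.002, -1.0]]
force: [-0.9, -1.0, -0.8]
opening: 1.003
grasp_force: 0.0
```

Call:
play_rows(moves=[[[0, 0, 0, 0, 0, 0], [0, 0, 0, 0, 0, 0], [0, 0, 0, 0, 0, 0], [0, 0, 0, 0, 0, 0], [0, 0, 0, 0, 0, 0]]], fingers=-1)

```text
time_s: 5.6
position: [0.6646, 0.0448, 0.1567]
tcp_rot: [[0.996, 0.094, 0.002], [0.094, -0.996, -0.0], [0.002, 0.0, -1.0]]
force: [-0.3, 0.4, -0.1]
opening: 0.631
grasp_force: 0.0
```

Call:
play_rows(moves=[[[5, 0, 1, 0, 0, 0], [0, 0, 0, 0, 0, 0], [0, 0, 0, 0, 0, 0], [0, 0, 0, 0, 0, 0], [0, 0, 0, 0, 0, 0]]])

```text
time_s: 6.1
position: [0.6693, 0.045, 0.1545]
tcp_rot: [[0.996, 0.094, 0.0], [0.094, -0.996, -0.0], [0.0, 0.0, -1.0]]
force: [1.3, 0.0, -1.6]
opening: 0.349
grasp_force: 30.0
```

Call:
play_rows(moves=[[[0, 0, 0, 0, 0, 0], [0, 0, 0, 0, 0, 0]]])

```text
time_s: 6.3
position: [0.6692, 0.0451, 0.1545]
tcp_rot: [[0.996, 0.094, 0.0], [0.094, -0.996, -0.0], [0.0, 0.0, -1.0]]
force: [0.7, -1.3, -1.1]
opening: 0.345
grasp_force: 30.0
```

Call:
play_rows(moves=[[[-11.4, 0, -3.3, 0, 0, 0], [-12.1, 0, -2.5, 0, 0, 0], [-12.3, 0, -1.3, 0, 0, 0], [-13, 0, -0.4, 0, 0, 0], [-12.4, 0, 0.8, 0, 0, 0]]])

```text
time_s: 6.8
position: [0.6079, 0.0387, 0.1618]
tcp_rot: [[0.996, 0.094, 0.002], [0.094, -0.996, -0.001], [0.002, 0.002, -1.0]]
force: [2.6, -2.3, -4.2]
opening: 0.345
grasp_force: 30.0
```

Call:
play_rows(moves=[[[0, 0, 0, 0, 0, 0], [0, 0, 0, 0, 0, 0]]])

```text
time_s: 7.0
position: [0.6078, 0.039, 0.1617]
tcp_rot: [[0.996, 0.094, -0.0], [0.094, -0.996, -0.001], [-0.0, 0.001, -1.0]]
force: [-0.2, -3.0, 0.2]
opening: 0.343
grasp_force: 30.0
```

Call:
play_rows(moves=[[[0, 10, 0, 0, 0, 0], [0, 10, 0, 0, 0, 0], [0, 10, 0, 0, 0, 0], [0, 10, 0, 0, 0, 0], [0, 10, 0, 0, 0, 0]]])

```text
time_s: 7.5
position: [0.6133, -0.0108, 0.1616]
tcp_rot: [[0.996, 0.094, 0.001], [0.094, -0.996, 0.001], [0.001, -0.001, -1.0]]
force: [-0.8, 3.6, 4.4]
opening: 0.341
grasp_force: 30.0
```

Call:
play_rows(moves=[[[0, 0, 0, 0, 0, 0], [0, 0, 0, 0, 0, 0]]])

```text
time_s: 7.7
position: [0.6136, -0.0118, 0.1616]
tcp_rot: [[0.996, 0.094, 0.002], [0.094, -0.996, -0.002], [0.001, 0.002, -1.0]]
force: [0.2, -1.4, 4.6]
opening: 0.345
grasp_force: 30.0
```

Call:
play_rows(moves=[[[10, 0, -0.6, 0, 0, 0], [11, 0, 0, 0, 0, 0], [10, 0, 0.6, 0, 0, 0], [0, 0, 0, 0, 0, 0], [0, 0, 0, 0, 0, 0]]])

```text
time_s: 8.2
position: [0.6442, -0.0074, 0.1611]
tcp_rot: [[0.996, 0.095, 0.001], [0.095, -0.996, -0.0], [0.001, 0.0, -1.0]]
force: [-0.1, 0.3, 2.6]
opening: 0.343
grasp_force: 30.0
```

Call:
play_rows(moves=[[[0, 10, 0, 0, 0, 0], [0, 10, 0, 0, 0, 0], [0, 10, 0, 0, 0, 0], [0, 10, 0, 0, 0, 0], [0, 9, 0, 0, 0, 0]]])

```text
time_s: 8.7
position: [0.6483, -0.0571, 0.1612]
tcp_rot: [[0.996, 0.094, -0.0], [0.094, -0.996, 0.0], [-0.0, -0.0, -1.0]]
force: [0.3, 3.1, 3.4]
opening: 0.344
grasp_force: 30.0
```

Call:
play_rows(moves=[[[0, 0, 0, 0, 0, 0], [0, 0, 0, 0, 0, 0]]])

```text
time_s: 8.9
position: [0.6484, -0.0578, 0.1613]
tcp_rot: [[0.996, 0.094, 0.0], [0.094, -0.996, -0.002], [0.0, 0.002, -1.0]]
force: [0.4, 0.2, 3.2]
opening: 0.343
grasp_force: 30.0
```

Now X to −7 and out into the end lane.

Call:
play_rows(moves=[[[-10, 0, -0.6, 0, 0, 0], [-11, 0, 0, 0, 0, 0], [-10, 0, 0.6, 0, 0, 0], [0, 0, 0, 0, 0, 0], [0, 0, 0, 0, 0, 0]]])

```text
time_s: 9.4
position: [0.6162, -0.0595, 0.1611]
tcp_rot: [[0.996, 0.094, -0.002], [0.094, -0.996, -0.001], [-0.002, 0.0, -1.0]]
force: [-0.8, -2.7, 0.9]
opening: 0.339
grasp_force: 30.0
```

Call:
play_rows(moves=[[[0, 8, 0, 0, 0, 0], [0, 8, 0, 0, 0, 0], [0, 8, 0, 0, 0, 0], [0, 5, 0, 0, 0, 0], [0, 0, 0, 0, 0, 0]]])

```text
time_s: 9.9
position: [0.6204, -0.0891, 0.1612]
tcp_rot: [[0.996, 0.094, 0.0], [0.094, -0.996, -0.001], [0.0, 0.001, -1.0]]
force: [-1.1, 1.0, 1.3]
opening: 0.347
grasp_force: 30.0
```

Call:
play_rows(moves=[[[0, 0, 0, 0, 0, 0], [0, 0, 0, 0, 0, 0]]])

```text
time_s: 10.1
position: [0.6204, -0.0887, 0.1612]
tcp_rot: [[0.996, 0.094, 0.0], [0.094, -0.996, -0.001], [0.0, 0.001, -1.0]]
force: [-0.2, -0.7, 1.8]
opening: 0.342
grasp_force: 30.0
```

Run:
```python
from h import *
a=bot.capture("scene")["image"];c=bot.capture("wrist")["image"]
o=np.zeros((420,800,3),np.uint8);o[:300,:400]=cv2.resize(c,(400,300));o[:,400:]=cv2.resize(a[150:360,190:390],(400,420));cv2.imwrite("pics/m2.png",o)
```

```text
(no output)
```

View pics/m2.png

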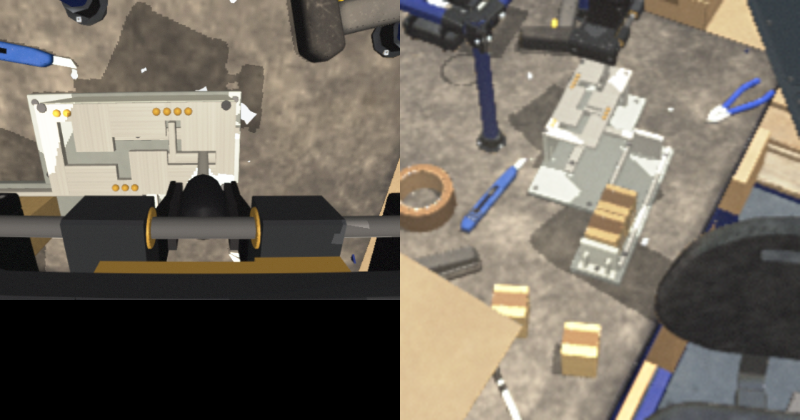

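Call:
play_rows(moves=[[[0, -8, 0, 0, 0, 0], [0, -8, 0, 0, 0, 0], [0, -7, 0, 0, 0, 0], [0, -5.4, 0, 0, 0, 0], [0, 0, 0, 0, 0, 0]]])

```text
time_s: 10.7
position: [0.6176, -0.0593, 0.1613]
tcp_rot: [[0.995, 0.096, 0.0], [0.096, -0.995, -0.001], [0.0, 0.001, -1.0]]
force: [1.0, -3.4, -0.2]
opening: 0.339
grasp_force: 30.0
```

Call:
play_rows(moves=[[[12.4, 0, -0.8, 0, 0, 0], [13, 0, 0.4, 0, 0, 0], [12.3, 0, 1.3, 0, 0, 0], [12.1, 0, 2.5, 0, 0, 0], [12, 0, 3.3, 0, 0, 0]]])

```text
time_s: 11.2
position: [0.6783, -0.053, 0.1545]
tcp_rot: [[0.996, 0.095, -0.003], [0.095, -0.996, 0.001], [-0.003, -0.001, -1.0]]
force: [-2.2, -2.5, 1.6]
opening: 0.344
grasp_force: 30.0
```

Call:
play_rows(moves=[[[0, 0, 0, 0, 0, 0], [0, 0, 0, 0, 0, 0]]])

```text
time_s: 11.4
position: [0.6789, -0.053, 0.1543]
tcp_rot: [[0.996, 0.095, -0.0], [0.095, -0.996, 0.001], [-0.0, -0.001, -1.0]]
force: [0.4, -0.5, 0.5]
opening: 0.344
grasp_force: 30.0
```

```bash
cat >> h.py <<'E'
from scipy.spatial.transform import Rotation as Ro
def down(xdir):  # tool pointing down, tool x along world heading (deg)
    a=np.radians(xdir); return np.array([[np.cos(a),np.sin(a),0],[np.sin(a),-np.cos(a),0],[0,0,-1]])
def rows(p0,R0,p1,R1,vmax=45):
    w=Ro.from_matrix(R0.T@R1).as_rotvec(); n=int(max(np.ceil(np.degrees(np.linalg.norm(w))/8.5),np.ceil(np.linalg.norm(p1-p0)*1000/vmax),1))
    out=[];R=R0
    for i in range(n):
        out.append([float(v) for v in np.r_[(R.T@(p1-p0)*1000/n).round(1),(w/n).round(4)]]); R=R@Ro.from_rotvec(w/n).as_matrix()
    return out
def go(p1,hd,**k):
    s=bot.read_state(); r=rows(np.array(s["position"]),np.array(s["tcp_rot"]),np.array(p1,float),down(hd),**k)
    for i in range(0,len(r),5): print(r[i:i+5])
E
python3 - <<'E'
from h import *
r=rows(np.array([.680,-.053,.254]),down(5.4),np.array([.5,.23,.26]),down(95.4))
for i in range(0,len(r),5): print(r[i:i+5])
E
```

```text
[[-13.9, -27.2, -0.5, -0.0, -0.0, -0.1428], [-9.9, -28.9, -0.5, -0.0, -0.0, -0.1428], [-5.7, -30.0, -0.5, -0.0, -0.0, -0.1428], [-1.3, -30.5, -0.5, -0.0, -0.0, -0.1428], [3.0, -30.3, -0.5, -0.0, -0.0, -0.1428]]
[[7.3, -29.6, -0.5, -0.0, -0.0, -0.1428], [11.4, -28.3, -0.5, -0.0, -0.0, -0.1428], [15.3, -26.3, -0.5, -0.0, -0.0, -0.1428], [18.9, -23.9, -0.5, -0.0, -0.0, -0.1428], [22.1, -21.0, -0.5, -0.0, -0.0, -0.1428]]
[[24.9, -17.6, -0.5, -0.0, -0.0, -0.1428]]
```

Call:
play_rows(moves=[[[2, 0, 0, 0, 0, 0], [0, 0, 0, 0, 0, 0]]])

```text
time_s: 11.6
position: [0.6796, -0.053, 0.1541]
tcp_rot: [[0.996, 0.094, -0.003], [0.094, -0.996, 0.001], [-0.003, -0.001, -1.0]]
force: [-1.7, 0.2, -0.3]
opening: 0.341
grasp_force: 30.0
```

Call:
play_rows(moves=[[[0, 0, 0, 0, 0, 0], [0, 0, 0, 0, 0, 0], [0, 0, 0, 0, 0, 0], [0, 0, 0, 0, 0, 0]]], fingers=1)

```text
time_s: 12.0
position: [0.6813, -0.0536, 0.1547]
tcp_rot: [[0.996, 0.094, 0.001], [0.094, -0.996, 0.0], [0.001, -0.0, -1.0]]
force: [-1.2, 0.2, 0.6]
opening: 0.62
grasp_force: 0.0
```

Call:
play_rows(moves=[[[0, 0, -30, 0, 0, 0], [0, 0, -40, 0, 0, 0], [0, 0, -30, 0, 0, 0]]])

```text
time_s: 12.3
position: [0.6817, -0.0537, 0.2567]
tcp_rot: [[0.996, 0.094, 0.002], [0.094, -0.996, -0.0], [0.002, 0.0, -1.0]]
force: [0.7, -0.2, 0.2]
opening: 0.893
grasp_force: 0.0
```

Call:
play_rows(moves=[[[-13.9, -27.2, -0.5, 0, 0, -0.1428], [-9.9, -28.9, -0.5, 0, 0, -0.1428], [-5.7, -30, -0.5, 0, 0, -0.1428], [-1.3, -30.5, -0.5, 0, 0, -0.1428], [3, -30.3, -0.5, 0, 0, -0.1428]]])

```text
time_s: 12.8
position: [0.5985, 0.0761, 0.2573]
tcp_rot: [[0.687, 0.727, 0.001], [0.727, -0.687, 0.0], [0.001, 0.0, -1.0]]
force: [-0.0, 0.1, -0.2]
opening: 0.996
grasp_force: 0.0
```

Call:
play_rows(moves=[[[7.3, -29.6, -0.5, 0, 0, -0.1428], [11.4, -28.3, -0.5, 0, 0, -0.1428], [15.3, -26.3, -0.5, 0, 0, -0.1428], [18.9, -23.9, -0.5, 0, 0, -0.1428], [22.1, -21, -0.5, 0, 0, -0.1428]]])

```text
time_s: 13.3
position: [0.5166, 0.2046, 0.2598]
tcp_rot: [[0.043, 0.999, 0.001], [0.999, -0.043, 0.0], [0.0, 0.001, -1.0]]
force: [-0.2, 0.2, -0.4]
opening: 1.003
grasp_force: 0.0
```

Call:
play_rows(moves=[[[24.9, -17.6, -0.5, 0, 0, -0.1428], [0, 0, 0, 0, 0, 0], [0, 0, 0, 0, 0, 0]]])

```text
time_s: 13.6
position: [0.5008, 0.2297, 0.2604]
tcp_rot: [[-0.095, 0.996, 0.001], [0.996, 0.095, -0.0], [-0.0, 0.001, -1.0]]
force: [0.6, -0.9, -0.1]
opening: 1.001
grasp_force: 0.0
```

Run:
```python
from h import *
np.set_printoptions(precision=4,suppress=True)
s=bot.read_state();print(s["position"],s["joint_positions"],s["time_s"])
p=bot.capture("wrist");q=bot.capture("scene")
cv2.imwrite("pics/w2.png",p["image"])
for x in bot.pinpoint(p,"loose_box_0")[:4]: print(round(x["confidence"],2),x["centre"],onz(p,x["centre"],0))
for x in bot.silhouettes(p,"loose_box_0")[:4]:
    m=x["pixels"].astype(np.uint8);c=max(cv2.findContours(m,0,2)[0],key=cv2.contourArea)
    print(round(x["confidence"],2),x["centre"],cv2.approxPolyDP(c,5,True)[:,0].tolist())
o=np.zeros((420,800,3),np.uint8);o[:,:560]=p["image"];o[:252,560:]=cv2.resize(q["image"][150:276,230:350],(240,252));cv2.imwrite("pics/m3.png",o)
```

```text
[0.5008 0.2297 0.2604] [13.0348 22.8639 91.2454 -0.0271 65.8258  7.6092] 13.6
0.79 [249.0, 56.3] [0.45   0.3624 0.    ]
0.69 [357.0, 76.1] [0.5723 0.3535 0.    ]
0.6 [374.9, 366.5] [ 0.6629 -0.0399  0.    ]
0.91 [361.9, 73.9] [[389, 37], [342, 52], [330, 63], [342, 106], [402, 89]]
0.88 [246.7, 47.9] [[262, 14], [212, 29], [229, 84], [277, 74]]
0.59 [279.9, 237.3] [[301, 214], [256, 217], [258, 262], [304, 260]]
0.23 [446.9, 234.9] [[470, 186], [457, 185], [424, 278], [427, 296], [467, 214]]
```

View pics/m3.png

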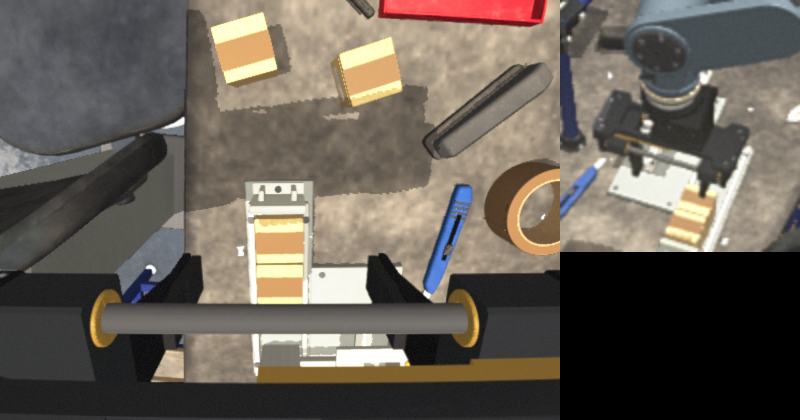

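```bash
cat >> h.py <<'E'
from scipy.optimize import minimize
def fitbox(p,mask,x0,z0=0.,n=4):
    m=mask.astype(np.uint8)
    C=np.array([[a*.025,b*.025,c] for a in(-1,1) for b in(-1,1) for c in(0,.066)])
    S=n; M=cv2.resize(m,None,fx=S,fy=S,interpolation=cv2.INTER_LINEAR)
    def cost(v):
        c,s=np.cos(v[2]),np.sin(v[2]);X=np.c_[v[0]+c*C[:,0]-s*C[:,1],v[1]+s*C[:,0]+c*C[:,1],C[:,2]+z0]
        h=cv2.convexHull(((proj(p,X)+.5)*S).astype(np.int32)); I=np.zeros_like(M);cv2.fillConvexPoly(I,h,1)
        return 1-(I&M).sum()/(I|M).sum()
    best=None
    for a in np.radians([-30,-10,10,30]):
        sim=np.array([[x0[0],x0[1],a]]*4);sim[1,0]+=.008;sim[2,1]+=.008;sim[3,2]+=.15
        r=minimize(cost,sim[0],method="Nelder-Mead",options=dict(initial_simplex=sim,xatol=1e-4,fatol=1e-4))
        if best is None or r.fun<best.fun: best=r
    return best.x[:2],np.degrees(best.x[2]),best.fun
E
python3 - <<'E'
from h import *
np.set_printoptions(precision=4,suppress=True)
p=bot.capture("wrist")
for x in bot.silhouettes(p,"loose_box_0")[:3]:
    g=onz(p,x["centre"],.05); z0=.012 if x["centre"][1]>200 else 0
    print(x["centre"],fitbox(p,x["pixels"],g[:2],z0))
E
```

```text
[364.7, 71.5] (array([0.5721, 0.3511]), np.float64(-66.903188089119), np.float64(0.02276960570980935))
[242.5, 47.6] (array([0.4521, 0.3603]), np.float64(19.482829299009545), np.float64(0.03967863295945995))
```

Run:
```python
from h import *
go([.5721,.3511,.14],113.1)
```

```text
[[23.1, 16.3, 24.0, 0.0, 0.0, -0.0621], [22.1, 17.7, 24.0, 0.0, 0.0, -0.0621], [20.9, 19.1, 24.0, 0.0, 0.0, -0.0621], [19.7, 20.3, 24.0, 0.0, 0.0, -0.0621], [18.4, 21.5, 24.0, 0.0, 0.0, -0.0621]]
```

Call:
play_rows(moves=[[[23.1, 16.3, 24, 0, 0, -0.0621], [22.1, 17.7, 24, 0, 0, -0.0621], [20.9, 19.1, 24, 0, 0, -0.0621], [19.7, 20.3, 24, 0, 0, -0.0621], [18.4, 21.5, 24, 0, 0, -0.0621]]])

```text
time_s: 14.4
position: [0.5722, 0.3524, 0.1388]
tcp_rot: [[-0.395, 0.919, 0.0], [0.919, 0.395, -0.0], [-0.0, -0.0, -1.0]]
force: [0.1, 0.6, 0.5]
opening: 1.0
grasp_force: 0.0
```

Call:
play_rows(moves=[[[0, 0, 0, 0, 0, 0], [0, 0, 0, 0, 0, 0]]])

```text
time_s: 14.6
position: [0.5709, 0.3516, 0.1388]
tcp_rot: [[-0.393, 0.919, -0.002], [0.919, 0.393, -0.001], [-0.0, -0.003, -1.0]]
force: [0.1, 0.0, 0.3]
opening: 1.0
grasp_force: 0.0
```

Run:
```python
from h import *
print(bot.read_state()["position"])
go([.5721,.3511,.048],113.1,vmax=30)
```

```text
[0.57087576 0.35159343 0.1387743 ]
[[-0.2, 0.3, 22.7, -0.0006, 0.0001, 0.0003], [-0.2, 0.3, 22.7, -0.0006, 0.0001, 0.0003], [-0.2, 0.3, 22.7, -0.0006, 0.0001, 0.0003], [-0.2, 0.2, 22.7, -0.0006, 0.0001, 0.0003]]
```

Call:
play_rows(moves=[[[0, 0, 23, 0, 0, 0], [0, 1, 23, 0, 0, 0], [0, 0, 23, 0, 0, 0], [0, 0, 22, 0, 0, 0], [0, 0, 0, 0, 0, 0]]])

```text
time_s: 15.1
position: [0.5703, 0.3504, 0.0475]
tcp_rot: [[-0.392, 0.92, -0.005], [0.92, 0.392, -0.002], [-0.0, -0.005, -1.0]]
force: [-0.7, -1.0, -1.7]
opening: 1.003
grasp_force: 0.0
```

Call:
play_rows(moves=[[[0, 0, 0, 0, 0, 0], [0, 0, 0, 0, 0, 0], [0, 0, 0, 0, 0, 0], [0, 0, 0, 0, 0, 0], [0, 0, 0, 0, 0, 0]]], fingers=-1)

```text
time_s: 15.6
position: [0.5723, 0.3526, 0.0498]
tcp_rot: [[-0.394, 0.919, 0.001], [0.919, 0.394, 0.0], [-0.0, 0.001, -1.0]]
force: [-0.8, 0.5, -0.4]
opening: 0.633
grasp_force: 0.0
```

Call:
play_rows(moves=[[[0, 0, 0, 0, 0, 0], [0, 0, 0, 0, 0, 0]]])

```text
time_s: 15.8
position: [0.5722, 0.3526, 0.0495]
tcp_rot: [[-0.394, 0.919, 0.001], [0.919, 0.394, 0.0], [-0.0, 0.001, -1.0]]
force: [-1.4, -0.9, 2.1]
opening: 0.574
grasp_force: 30.0
```

```bash
cat >> h.py <<'E'
J0=np.array([.4984,.2055,np.radians(5.41)])
def jw(x,u,z=0,v=J0):
    c,s=np.cos(v[2]),np.sin(v[2]); return np.array([v[0]+c*x+s*u,v[1]+s*x-c*u,z])
def wj(P,v=J0):
    c,s=np.cos(v[2]),np.sin(v[2]); d=np.array(P[:2])-v[:2]; return np.array([c*d[0]+s*d[1],-(-s*d[0]+c*d[1])])
E
python3 - <<'E'
from h import *
print(jw(0,140))
r=rows(np.array([.5722,.3526,.1695]),down(113.2),jw(0,.140,.1695),down(95.4),vmax=42)
for i in range(0,len(r),5): print(r[i:i+5])
E
```

```text
[  13.69788983 -139.17087342    0.        ]
[[-34.2, -24.1, 0.0, 0.0, 0.0, 0.0444], [-35.2, -22.5, 0.0, 0.0, 0.0, 0.0444], [-36.2, -21.0, 0.0, 0.0, 0.0, 0.0444], [-37.1, -19.3, 0.0, 0.0, 0.0, 0.0444], [-37.9, -17.7, 0.0, 0.0, 0.0, 0.0444]]
[[-38.7, -16.0, 0.0, 0.0, 0.0, 0.0444], [-39.3, -14.2, 0.0, 0.0, 0.0, 0.0444]]
```

Call:
play_rows(moves=[[[0, 0, -20, 0, 0, 0], [0, 0, -40, 0, 0, 0], [0, 0, -40, 0, 0, 0], [0, 0, -20, 0, 0, 0]]])

```text
time_s: 16.2
position: [0.5736, 0.3532, 0.1726]
tcp_rot: [[-0.394, 0.919, 0.005], [0.919, 0.394, 0.002], [-0.0, 0.005, -1.0]]
force: [0.9, -0.2, 0.2]
opening: 0.573
grasp_force: 30.0
```

Call:
play_rows(moves=[[[-34.2, -24.1, 0, 0, 0, 0.0444], [-35.2, -22.5, 0, 0, 0, 0.0444], [-36.2, -21, 0, 0, 0, 0.0444], [-37.1, -19.3, 0, 0, 0, 0.0444], [-37.9, -17.7, 0, 0, 0, 0.0444]]])

```text
time_s: 16.7
position: [0.528, 0.1465, 0.169]
tcp_rot: [[-0.181, 0.984, -0.0], [0.984, 0.181, -0.0], [-0.0, -0.0, -1.0]]
force: [-0.1, -0.9, -0.8]
opening: 0.57
grasp_force: 30.0
```

Call:
play_rows(moves=[[[-38.7, -16, 0, 0, 0, 0.0444], [-39.3, -14.2, 0, 0, 0, 0.0444], [0, 0, 0, 0, 0, 0], [0, 0, 0, 0, 0, 0]]])

```text
time_s: 17.1
position: [0.5114, 0.0653, 0.1691]
tcp_rot: [[-0.092, 0.996, 0.0], [0.996, 0.092, 0.0], [0.0, 0.0, -1.0]]
force: [-0.3, 0.2, -1.1]
opening: 0.572
grasp_force: 30.0
```

Run:
```python
from h import *
np.set_printoptions(precision=4,suppress=True)
s=bot.read_state();print(s["position"],s["tcp_rot"][:,0],wj(s["position"]),s["time_s"])
p=bot.capture("wrist");q=bot.capture("scene");sd=bot.capture("side")
# overlay jig model
im=p["image"].copy()
for a,b,c in [((-.029,0,.026),(-.029,.25,.026),(0,255,0)),((.029,0,.026),(.029,.25,.026),(0,255,0)),((-.025,0,.07),(.025,0,.07),(0,0,255)),((-.025,.103+.105,.03),(.025,.208,.03),(255,0,255)),((-.025,0,.078),(-.025,.1,.078),(255,255,0)),((.025,0,.078),(.025,.1,.078),(255,255,0))]:
    P=np.array([jw(*(np.array(a)+(np.array(b)-a)*t)) for t in np.linspace(0,1,20)])
    cv2.polylines(im,[proj(p,P).astype(int).reshape(-1,1,2)],False,c,1)
for x in bot.silhouettes(p,"row_box_0")[:4]:
    print(round(x["confidence"],2),x["centre"],wj(onz(p,x["centre"],.078)))
o=np.zeros((560,800,3),np.uint8);o[:420,:560]=im;o[:280,560:]=cv2.resize(q["image"][155:295,230:350],(240,280));o[280:,560:]=cv2.resize(sd["image"][190:330,240:360],(240,280));cv2.imwrite("pics/m4.png",o)
```

```text
[0.5114 0.0653 0.1691] [-0.0917  0.9958  0.0004] [-0.0003  0.1408] 17.1
0.89 [285.3, 135.1] [0.0011 0.0767]
0.59 [281.8, 53.6] [-0.0011  0.0248]
```

View pics/m4.png

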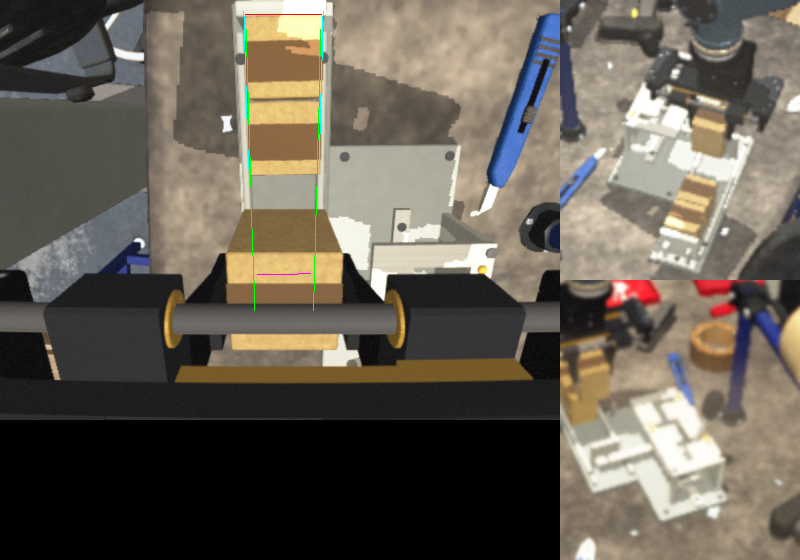

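Call:
play_rows(moves=[[[0, 0, 30, 0, 0, 0], [0, 0, 30, 0, 0, 0], [0, 0, 25, 0, 0, 0], [0, 0, 15, 0, 0, 0], [0, 0, 6, 0, 0, 0]]])

```text
time_s: 17.8
position: [0.5104, 0.0673, 0.0614]
tcp_rot: [[-0.096, 0.995, -0.003], [0.995, 0.096, 0.0], [0.001, -0.003, -1.0]]
force: [-2.9, 1.3, 24.1]
opening: 0.574
grasp_force: 30.0
```

Call:
play_rows(moves=[[[0, 0, 0, 0, 0, 0], [0, 0, 0, 0, 0, 0]]])

```text
time_s: 18.0
position: [0.5119, 0.0667, 0.0634]
tcp_rot: [[-0.095, 0.995, 0.001], [0.995, 0.095, -0.0], [-0.0, 0.001, -1.0]]
force: [-0.4, 1.5, -0.8]
opening: 0.572
grasp_force: 30.0
```

Call:
play_rows(moves=[[[4, 0, 0, 0, 0, 0], [4, 0, 0, 0, 0, 0], [3, 0, 0, 0, 0, 0], [2, 0, 0, 0, 0, 0], [0, 0, 0, 0, 0, 0]]])

```text
time_s: 18.5
position: [0.5101, 0.0793, 0.0632]
tcp_rot: [[-0.095, 0.996, 0.0], [0.996, 0.095, 0.0], [0.0, 0.0, -1.0]]
force: [0.4, -1.0, 1.3]
opening: 0.573
grasp_force: 30.0
```

Call:
play_rows(moves=[[[1, 0, 0, 0, 0, 0], [0, 0, 0, 0, 0, 0]]])

```text
time_s: 18.7
position: [0.51, 0.08, 0.063]
tcp_rot: [[-0.094, 0.996, -0.0], [0.996, 0.094, 0.0], [0.0, -0.0, -1.0]]
force: [-0.0, -0.3, -0.3]
opening: 0.569
grasp_force: 30.0
```

Call:
play_rows(moves=[[[1, 0, 0, 0, 0, 0], [0, 0, 0, 0, 0, 0]]])

```text
time_s: 18.9
position: [0.5099, 0.0809, 0.063]
tcp_rot: [[-0.094, 0.996, -0.0], [0.996, 0.094, -0.0], [-0.0, -0.0, -1.0]]
force: [0.0, -0.1, -0.6]
opening: 0.571
grasp_force: 30.0
```

Call:
play_rows(moves=[[[1, 0, 0, 0, 0, 0], [0, 0, 0, 0, 0, 0]]])

```text
time_s: 19.1
position: [0.5104, 0.0812, 0.0632]
tcp_rot: [[-0.095, 0.995, 0.001], [0.995, 0.095, -0.001], [-0.001, 0.001, -1.0]]
force: [0.2, -4.4, -0.7]
opening: 0.573
grasp_force: 30.0
```

Call:
play_rows(moves=[[[1, 0, 0, 0, 0, 0], [0, 0, 0, 0, 0, 0], [0, 0, 0, 0, 0, 0]]])

```text
time_s: 19.4
position: [0.5107, 0.0813, 0.0632]
tcp_rot: [[-0.096, 0.995, 0.002], [0.995, 0.096, -0.003], [-0.003, 0.001, -1.0]]
force: [0.7, -8.8, -0.7]
opening: 0.574
grasp_force: 30.0
```

Call:
play_rows(moves=[[[0, 0, 0, 0, 0, 0], [0, 0, 0, 0, 0, 0], [0, 0, 0, 0, 0, 0], [0, 0, 0, 0, 0, 0]]], fingers=1)

```text
time_s: 19.8
position: [0.5095, 0.0833, 0.063]
tcp_rot: [[-0.094, 0.996, -0.0], [0.996, 0.094, 0.0], [0.0, -0.0, -1.0]]
force: [0.3, 0.1, 0.5]
opening: 0.849
grasp_force: 0.0
```

Call:
play_rows(moves=[[[0, 0, -30, 0, 0, 0], [0, 0, -40, 0, 0, 0], [0, 0, -35, 0, 0, 0]]])

```text
time_s: 20.1
position: [0.5094, 0.0833, 0.1691]
tcp_rot: [[-0.094, 0.996, -0.001], [0.996, 0.094, 0.0], [0.0, -0.001, -1.0]]
force: [0.5, -0.6, -0.4]
opening: 0.99
grasp_force: 0.0
```

Run:
```python
from h import *
s=bot.read_state();print(s["position"])
go([.4521,.3603,.15],109.5,vmax=42)
```

```text
[0.50935486 0.08329459 0.16911651]
[[40.2, -4.4, 2.8, -0.0001, -0.0001, -0.0351], [40.3, -3.0, 2.7, -0.0001, -0.0001, -0.0351], [40.4, -1.6, 2.7, -0.0001, -0.0001, -0.0351], [40.4, -0.2, 2.7, -0.0001, -0.0001, -0.0351], [40.4, 1.3, 2.7, -0.0001, -0.0001, -0.0351]]
[[40.3, 2.7, 2.7, -0.0001, -0.0001, -0.0351], [40.2, 4.1, 2.7, -0.0001, -0.0001, -0.0351]]
```

Run:
```python
from h import *
np.set_printoptions(precision=3,suppress=True)
p=bot.capture("scene")
for px in [(320,295),(335,275),(300,320)]:
    print(px,[onz(p,px,z) for z in(-.1,0,.1,.2,.3,.4)])
q=bot.capture("side"); 
for px in [(205,205),(195,185)]: print(px,[onz(q,px,z) for z in(-.1,0,.1,.2,.3)])
w=bot.capture("wrist");cv2.imwrite("pics/m5.png",np.hstack([cv2.resize(q["image"][160:300,160:300],(400,400)),cv2.resize(w["image"],(400,400))]))
```

```text
(320, 295) [array([ 0.412,  0.146, -0.1  ]), array([ 0.393,  0.203, -0.   ]), array([0.374, 0.261, 0.1  ]), array([0.355, 0.318, 0.2  ]), array([0.336, 0.375, 0.3  ]), array([0.317, 0.433, 0.4  ])]
(335, 275) [array([ 0.398,  0.051, -0.1  ]), array([0.38 , 0.116, 0.   ]), array([0.362, 0.18 , 0.1  ]), array([0.344, 0.244, 0.2  ]), array([0.326, 0.308, 0.3  ]), array([0.308, 0.372, 0.4  ])]
(300, 320) [array([ 0.432,  0.258, -0.1  ]), array([0.412, 0.308, 0.   ]), array([0.391, 0.357, 0.1  ]), array([0.371, 0.406, 0.2  ]), array([0.351, 0.455, 0.3  ]), array([0.33 , 0.505, 0.4  ])]
(205, 205) [array([ 0.409,  0.628, -0.1  ]), array([0.398, 0.494, 0.   ]), array([0.387, 0.36 , 0.1  ]), array([0.376, 0.225, 0.2  ]), array([0.365, 0.091, 0.3  ])]
(195, 185) [array([ 0.384,  0.807, -0.1  ]), array([0.376, 0.657, 0.   ]), array([0.367, 0.507, 0.1  ]), array([0.358, 0.357, 0.2  ]), array([0.349, 0.207, 0.3  ])]
```

View pics/m5.png

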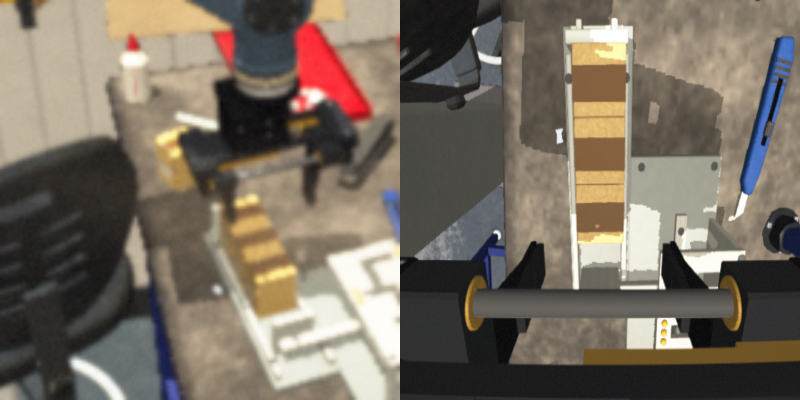

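Run:
```python
from h import *
go([.55,.30,.165],199.5)
print()
r=rows(np.array([.55,.30,.165]),down(199.5),np.array([.4521,.3603,.13]),down(199.5),vmax=42); print(r)
```

```text
[[16.3, 4.5, 0.4, 0.0003, 0.0004, -0.1397], [15.5, 6.8, 0.4, 0.0003, 0.0004, -0.1397], [14.4, 8.9, 0.4, 0.0003, 0.0004, -0.1397], [13.1, 10.8, 0.4, 0.0003, 0.0004, -0.1397], [11.4, 12.5, 0.4, 0.0003, 0.0004, -0.1397]]
[[9.6, 14.0, 0.4, 0.0003, 0.0004, -0.1397], [7.5, 15.2, 0.4, 0.0003, 0.0004, -0.1397], [5.3, 16.1, 0.4, 0.0003, 0.0004, -0.1397], [3.1, 16.7, 0.4, 0.0003, 0.0004, -0.1397], [0.7, 16.9, 0.4, 0.0003, 0.0004, -0.1397]]
[[-1.7, 16.9, 0.4, 0.0003, 0.0004, -0.1397], [-4.0, 16.5, 0.4, 0.0003, 0.0004, -0.1397], [-6.2, 15.7, 0.4, 0.0003, 0.0004, -0.1397]]

[[24.1, 29.8, 11.7, 0.0, 0.0, 0.0], [24.1, 29.8, 11.7, 0.0, 0.0, 0.0], [24.1, 29.8, 11.7, 0.0, 0.0, 0.0]]
```

Call:
play_rows(moves=[[[16.3, 4.5, 0.4, 0, 0, -0.1397], [15.5, 6.8, 0.4, 0, 0, -0.1397], [14.4, 8.9, 0.4, 0, 0, -0.1397], [13.1, 10.8, 0.4, 0, 0, -0.1397], [11.4, 12.5, 0.4, 0, 0, -0.1397]]])

```text
time_s: 20.75
position: [0.5235, 0.167, 0.1643]
tcp_rot: [[-0.716, 0.698, -0.004], [0.698, 0.716, -0.0], [0.002, -0.003, -1.0]]
force: [0.7, -0.2, -0.8]
opening: 0.998
grasp_force: 0.0
```

Call:
play_rows(moves=[[[9.6, 14, 0.4, 0, 0, -0.1397], [7.5, 15.2, 0.4, 0, 0, -0.1397], [5.3, 16.1, 0.4, 0, 0, -0.1397], [3.1, 16.7, 0.4, 0, 0, -0.1397], [0.7, 16.9, 0.4, 0, 0, -0.1397]]])

```text
time_s: 21.25
position: [0.5385, 0.2503, 0.1621]
tcp_rot: [[-0.997, 0.074, -0.004], [0.074, 0.997, -0.001], [0.004, -0.001, -1.0]]
force: [-0.0, 0.3, -0.4]
opening: 0.997
grasp_force: 0.0
```

Call:
play_rows(moves=[[[-1.7, 16.9, 0.4, 0, 0, -0.1397], [-4, 16.5, 0.4, 0, 0, -0.1397], [-6.2, 15.7, 0.4, 0, 0, -0.1397], [0, 0, 0, 0, 0, 0], [0, 0, 0, 0, 0, 0]]])

```text
time_s: 21.75
position: [0.5476, 0.2994, 0.1613]
tcp_rot: [[-0.944, -0.331, -0.003], [-0.331, 0.944, -0.001], [0.003, -0.0, -1.0]]
force: [-0.5, -0.3, 0.1]
opening: 0.996
grasp_force: 0.0
```

Run:
```python
from h import *
np.set_printoptions(precision=4,suppress=True)
s=bot.read_state();print(s["position"],s["joint_positions"],s["time_s"])
p=bot.capture("wrist")
for x in bot.silhouettes(p,"loose_box_0")[:2]:
    if x["confidence"]<.4: continue
    g=onz(p,x["centre"],.05); print(x["confidence"],x["centre"],x["pixels"].sum(),g,fitbox(p,x["pixels"],g[:2]))
go([.4521,.3603,.13],199.5)
```

```text
[0.5476 0.2994 0.1613] [ 18.4346  35.3183  86.0266  -0.0226  58.8437 -90.8929] 21.75
0.77 [9.2, 75.1] 1982 [0.5127 0.0731 0.05  ] (array([0.5163, 0.0231]), np.float64(5.871282456272139), np.float64(0.2117599325863737))
0.7 [404.1, 125.2] 6457 [0.4513 0.3596 0.05  ] (array([0.4514, 0.3607]), np.float64(-70.06265561520011), np.float64(0.02464852672726059))
[[23.4, 29.9, 10.7, -0.0001, -0.0008, -0.0011], [23.3, 29.9, 10.7, -0.0001, -0.0008, -0.0011], [23.3, 29.9, 10.7, -0.0001, -0.0008, -0.0011]]
```

Call:
play_rows(moves=[[[23.4, 30, 10.7, 0, 0, -0.004], [23.4, 30, 10.7, 0, 0, -0.004], [23.9, 30, 10.7, 0, 0, -0.002], [0, 0, 0, 0, 0, 0], [0, 0, 0, 0, 0, 0]]])

```text
time_s: 22.35
position: [0.4512, 0.3604, 0.1306]
tcp_rot: [[-0.94, -0.343, -0.0], [-0.343, 0.94, -0.001], [0.001, -0.0, -1.0]]
force: [-0.5, -0.1, 1.0]
opening: 1.001
grasp_force: 0.0
```

Run:
```python
from h import *
print(bot.read_state()["position"])
go([.4514,.3607,.0495],200,vmax=22)
```

```text
[0.4512131  0.36037367 0.13059673]
[[-0.1, 0.1, 20.3, -0.0001, -0.0002, 0.0001], [-0.1, 0.1, 20.3, -0.0001, -0.0002, 0.0001], [-0.1, 0.1, 20.3, -0.0001, -0.0002, 0.0001], [-0.1, 0.1, 20.3, -0.0001, -0.0002, 0.0001]]
```

Call:
play_rows(moves=[[[0, 0, 21, 0, 0, 0], [0, 0, 21, 0, 0, 0], [0, 0, 20, 0, 0, 0], [0, 0, 19, 0, 0, 0], [0, 0, 0, 0, 0, 0]]])

```text
time_s: 22.85
position: [0.4523, 0.359, 0.0479]
tcp_rot: [[-0.94, -0.34, -0.003], [-0.34, 0.94, -0.002], [0.003, -0.001, -1.0]]
force: [0.4, -0.0, -0.1]
opening: 1.0
grasp_force: 0.0
```

Call:
play_rows(moves=[[[0, 0, 0, 0, 0, 0], [0, 0, 0, 0, 0, 0], [0, 0, 0, 0, 0, 0], [0, 0, 0, 0, 0, 0], [0, 0, 0, 0, 0, 0]]], fingers=-1)

```text
time_s: 23.35
position: [0.4521, 0.3609, 0.0504]
tcp_rot: [[-0.94, -0.343, 0.001], [-0.343, 0.94, 0.001], [-0.001, 0.0, -1.0]]
force: [0.6, -0.8, -0.3]
opening: 0.629
grasp_force: 0.0
```

Call:
play_rows(moves=[[[0, 0, 0, 0, 0, 0], [0, 0, 0, 0, 0, 0], [0, 0, 0, 0, 0, 0]]])

```text
time_s: 23.65
position: [0.452, 0.3609, 0.0502]
tcp_rot: [[-0.94, -0.343, 0.0], [-0.343, 0.94, 0.0], [-0.001, 0.0, -1.0]]
force: [-0.4, -1.2, 3.8]
opening: 0.576
grasp_force: 30.0
```

Call:
play_rows(moves=[[[0, 0, -20, 0, 0, 0], [0, 0, -35, 0, 0, 0], [0, 0, -35, 0, 0, 0], [0, 0, -30, 0, 0, 0], [0, 0, 0, 0, 0, 0]]])

```text
time_s: 24.15
position: [0.4544, 0.3621, 0.1739]
tcp_rot: [[-0.939, -0.343, 0.008], [-0.343, 0.939, 0.004], [-0.009, 0.001, -1.0]]
force: [0.7, 1.0, 0.0]
opening: 0.574
grasp_force: 30.0
```

Run:
```python
from h import *
print(bot.read_state()["position"])
R=down(200)
a=np.array(bot.read_state()["position"]);b=np.array([.54,.27,.17])
print(rows(a,R,b,R))
r=rows(b,R,jw(0,.1795,.17),down(95.4))
for i in range(0,len(r),5): print(r[i:i+5])
```

```text
[0.4543612  0.36214018 0.17385488]
[[-16.3, -38.6, 1.3, 0.0, 0.0, 0.0], [-16.3, -38.6, 1.3, 0.0, 0.0, 0.0], [-16.3, -38.6, 1.3, 0.0, 0.0, 0.0]]
[[8.2, -16.9, 0.0, 0.0, 0.0, 0.1404], [5.7, -17.9, 0.0, 0.0, 0.0, 0.1404], [3.2, -18.5, 0.0, 0.0, 0.0, 0.1404], [0.5, -18.8, 0.0, 0.0, 0.0, 0.1404], [-2.1, -18.7, 0.0, 0.0, 0.0, 0.1404]]
[[-4.7, -18.2, 0.0, 0.0, 0.0, 0.1404], [-7.2, -17.4, 0.0, 0.0, 0.0, 0.1404], [-9.6, -16.2, 0.0, 0.0, 0.0, 0.1404], [-11.7, -14.7, 0.0, 0.0, 0.0, 0.1404], [-13.7, -12.9, 0.0, 0.0, 0.0, 0.1404]]
[[-15.3, -10.9, 0.0, 0.0, 0.0, 0.1404], [-16.7, -8.6, 0.0, 0.0, 0.0, 0.1404], [-17.8, -6.2, 0.0, 0.0, 0.0, 0.1404]]
```

Call:
play_rows(moves=[[[-16.3, -38.6, 1.3, 0, 0, 0], [-16.3, -38.6, 1.3, 0, 0, 0], [-16.3, -38.6, 1.3, 0, 0, 0]]])

```text
time_s: 24.45
position: [0.5373, 0.2677, 0.1646]
tcp_rot: [[-0.939, -0.344, -0.002], [-0.344, 0.939, -0.001], [0.002, 0.0, -1.0]]
force: [0.6, 0.0, -1.1]
opening: 0.57
grasp_force: 30.0
```

Call:
play_rows(moves=[[[8.2, -16.9, 0, 0, 0, 0.1404], [5.7, -17.9, 0, 0, 0, 0.1404], [3.2, -18.5, 0, 0, 0, 0.1404], [0.5, -18.8, 0, 0, 0, 0.1404], [-2.1, -18.7, 0, 0, 0, 0.1404]]])

```text
time_s: 24.95
position: [0.527, 0.1742, 0.1644]
tcp_rot: [[-0.936, 0.351, -0.003], [0.351, 0.936, -0.0], [0.002, -0.001, -1.0]]
force: [-0.0, 0.8, -1.6]
opening: 0.573
grasp_force: 30.0
```

Call:
play_rows(moves=[[[-4.7, -18.2, 0, 0, 0, 0.1404], [-7.2, -17.4, 0, 0, 0, 0.1404], [-9.6, -16.2, 0, 0, 0, 0.1404], [-11.7, -14.7, 0, 0, 0, 0.1404], [-13.7, -12.9, 0, 0, 0, 0.1404]]])

```text
time_s: 25.45
position: [0.5176, 0.0808, 0.1646]
tcp_rot: [[-0.489, 0.872, -0.002], [0.872, 0.489, 0.0], [0.001, -0.002, -1.0]]
force: [0.3, 0.1, -0.7]
opening: 0.571
grasp_force: 30.0
```

Call:
play_rows(moves=[[[-15.3, -10.9, 0, 0, 0, 0.1404], [-16.7, -8.6, 0, 0, 0, 0.1404], [-17.8, -6.2, 0, 0, 0, 0.1404], [0, 0, 0, 0, 0, 0], [0, 0, 0, 0, 0, 0]]])

```text
time_s: 25.95
position: [0.5124, 0.0254, 0.165]
tcp_rot: [[-0.096, 0.995, -0.002], [0.995, 0.096, 0.001], [0.001, -0.002, -1.0]]
force: [0.1, -0.1, -0.2]
opening: 0.574
grasp_force: 30.0
```

Run:
```python
from h import *
np.set_printoptions(precision=4,suppress=True)
s=bot.read_state();print(s["position"],s["tcp_rot"][:,0],wj(s["position"]),s["time_s"])
p=bot.capture("wrist");q=bot.capture("scene");sd=bot.capture("side")
im=p["image"].copy()
def ln(i,cam,a,b,c):
    P=np.array([jw(*(np.array(a)+(np.array(b)-a)*t)) for t in np.linspace(0,1,20)])
    cv2.polylines(i,[proj(cam,P).astype(int).reshape(-1,1,2)],False,c,1)
for cam,i in((p,im),(q,q["image"]),(sd,sd["image"])):
    ln(i,cam,(-.029,.208,.03),(.029,.208,.03),(255,0,255)); ln(i,cam,(-.025,.15,.078),(.025,.15,.078),(0,255,0))
for x in bot.silhouettes(p,"row_box_0")[:4]: print(round(x["confidence"],2),x["centre"],wj(onz(p,x["centre"],.078)))
o=np.zeros((560,800,3),np.uint8);o[:420,:560]=im;o[:280,560:]=cv2.resize(q["image"][165:265,260:345],(240,280));o[280:,560:]=cv2.resize(sd["image"][210:310,240:325],(240,280));cv2.imwrite("pics/m6.png",o)
```

```text
[0.5124 0.0254 0.165 ] [-0.096   0.9954  0.0008] [-0.003   0.1806] 25.95
0.84 [289.8, 12.0] [0.0005 0.0412]
0.79 [290.1, 66.3] [0.0008 0.0727]
```

View pics/m6.png

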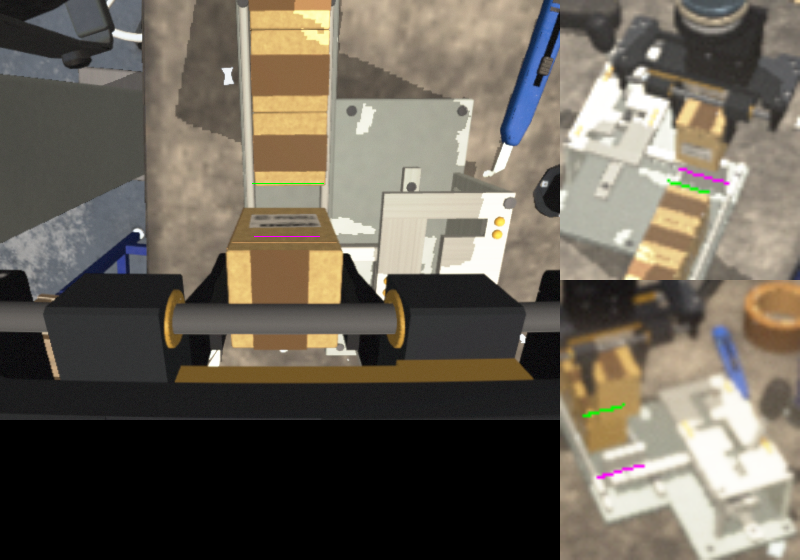

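Call:
play_rows(moves=[[[1.2, 3, 0, 0, 0, 0], [0, 0, 0, 0, 0, 0], [0, 0, 20, 0, 0, 0], [0, 0, 20, 0, 0, 0], [0, 0, 15, 0, 0, 0]]])

```text
time_s: 26.65
position: [0.5158, 0.0272, 0.1101]
tcp_rot: [[-0.096, 0.995, -0.0], [0.995, 0.096, 0.0], [0.0, -0.0, -1.0]]
force: [-1.0, -0.1, -0.7]
opening: 0.571
grasp_force: 30.0
```

Call:
play_rows(moves=[[[0, 0, 0, 0, 0, 0], [0, 0, 0, 0, 0, 0]]])

```text
time_s: 26.85
position: [0.516, 0.027, 0.1109]
tcp_rot: [[-0.095, 0.995, -0.0], [0.995, 0.095, 0.0], [0.0, -0.0, -1.0]]
force: [0.3, 0.4, 0.0]
opening: 0.568
grasp_force: 30.0
```

Run:
```python
from h import *
s=bot.read_state();print(s["position"],wj(s["position"]),s["tcp_rot"][:,0])
```

```text
[0.5160132  0.02704771 0.11089985] [0.00070989 0.17931799] [-9.53733305e-02  9.95441572e-01  6.70124234e-05]
```

Call:
play_rows(moves=[[[0, 0, 12, 0, 0, 0], [0, 0, 12, 0, 0, 0], [0, 0, 10, 0, 0, 0], [0, 0, 6, 0, 0, 0], [0, 0, 0, 0, 0, 0]]])

```text
time_s: 27.35
position: [0.5151, 0.027, 0.0697]
tcp_rot: [[-0.095, 0.995, -0.002], [0.995, 0.095, 0.0], [0.001, -0.002, -1.0]]
force: [0.2, -0.5, -0.0]
opening: 0.57
grasp_force: 30.0
```

Call:
play_rows(moves=[[[0, 0, 4, 0, 0, 0], [0, 0, 2, 0, 0, 0], [0, 0, 2, 0, 0, 0], [0, 0, 0, 0, 0, 0]]])

```text
time_s: 27.75
position: [0.5158, 0.0269, 0.0628]
tcp_rot: [[-0.095, 0.995, -0.0], [0.995, 0.095, 0.0], [0.0, -0.0, -1.0]]
force: [0.5, -0.3, -0.3]
opening: 0.57
grasp_force: 30.0
```

Call:
play_rows(moves=[[[0, 0, 0, 0, 0, 0], [0, 0, 0, 0, 0, 0], [0, 0, 0, 0, 0, 0], [0, 0, 0, 0, 0, 0]]], fingers=0.45)

```text
time_s: 28.15
position: [0.516, 0.0269, 0.063]
tcp_rot: [[-0.095, 0.995, 0.0], [0.995, 0.095, -0.0], [-0.0, 0.0, -1.0]]
force: [-0.0, 0.0, -0.3]
opening: 0.722
grasp_force: 0.0
```

Call:
play_rows(moves=[[[0, 0, -15, 0, 0, 0], [0, 0, -25, 0, 0, 0], [0, 0, -40, 0, 0, 0], [0, 0, -40, 0, 0, 0], [0, 0, -20, 0, 0, 0]]])

```text
time_s: 28.65
position: [0.5173, 0.0267, 0.2061]
tcp_rot: [[-0.095, 0.995, 0.005], [0.995, 0.095, -0.001], [-0.001, 0.005, -1.0]]
force: [1.9, -0.2, 0.1]
opening: 0.723
grasp_force: 0.0
```

Call:
play_rows(moves=[[[-40, -20, 0, 0, 0, 0], [-40, -20, 0, 0, 0, 0], [0, 0, 0, 0, 0, 0], [0, 0, 0, 0, 0, 0]]])

```text
time_s: 29.05
position: [0.4834, -0.0572, 0.203]
tcp_rot: [[-0.092, 0.996, 0.0], [0.996, 0.092, 0.001], [0.0, 0.0, -1.0]]
force: [0.3, 0.4, 0.2]
opening: 0.725
grasp_force: 0.0
```

Run:
```python
from h import *
np.set_printoptions(precision=4,suppress=True)
s=bot.read_state();print(s["position"],s["force"],s["time_s"])
p=bot.capture("wrist");q=bot.capture("scene")
for x in bot.silhouettes(p,"row_box_0")[:5]: print(round(x["confidence"],2),x["centre"],wj(onz(p,x["centre"],.078)))
for cam in(p,q):
    for x in bot.pinpoint(cam,"knob")[:1]: print("knob",x["confidence"],wj(onz(cam,x["centre"],.16)))
o=np.zeros((420,800,3),np.uint8);o[:,:560]=p["image"];o[:280,560:]=cv2.resize(q["image"][165:265,260:345],(240,280));cv2.imwrite("pics/m7.png",o)
```

```text
[ 0.4834 -0.0572  0.203 ] [0.3426 0.4396 0.246 ] 29.05
0.64 [473.6, 165.7] [0.1158 0.2227]
knob 0.43 [0.1687 0.2729]
```

View pics/m7.png

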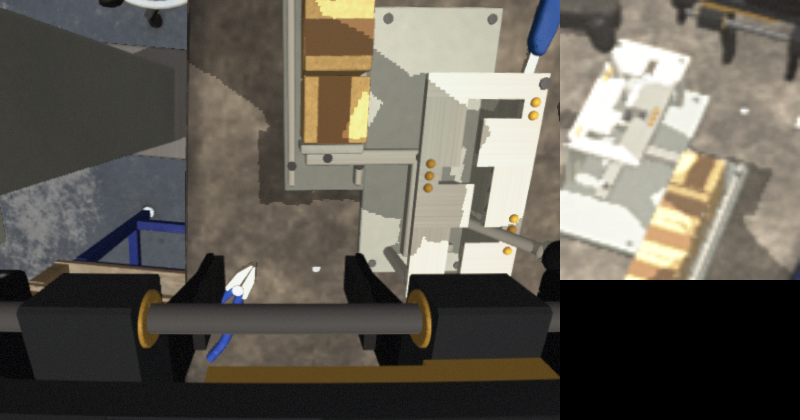

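```bash
python3 -c "
from rig import bot
print(bot.hand_in())"
```

```text
the job is handed in; nothing more can be done
None
```

I handed the job in at about 29 s of robot time. The lever was drawn out into the end lane and brought back home into the four-stud slot, and all four boxes stand in one row between the end stop and the fence. The last pictures show this, but the hand-in gave no verdict, so I can't confirm it passed.

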